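Check the air last with the stick gauge

ROBOT

A 7-joint arm with a two-finger parallel gripper is mounted at the origin on the work surface. World frame = base frame: x ahead of the robot, y to its left, z up, the work surface at z = 0. Lengths are in m, angles in degrees, forces in N, time in s.
With the tool pointing down it reaches from about 0.425 to 0.875 m from the base axis. Payload 9.9 kg.
Tool frame: the origin (TCP) lies at the very end of the fingers, on their centre line; the grasp point (between the pads) lies 19 mm behind it (grip_point_offset is the z of the grasp point in the tool frame, in m); z points along the fingers, y is the direction in which the jaws open and shut (so a half turn about z gives the same grasp; the last joint's range is limited). The gripper opens to 85 mm and grips with 20 to 120 N. Pads are 22 mm wide; open, the fingers measure 114 mm over their backs; the gripper's body (76 mm by 85 mm) begins 54 mm behind the grasp point. The pads swing forward as they close: fully open they stand 13 mm farther back than shut.
Start: joints at [59.886, 32.985, 1.427, 82.34, -0.859, 64.687, -3.237], TCP at [0.289, -0.61, 0.231] pointing down, gripper open.
Joint ranges: [-157.87, 157.87], [-19.46, 123.44], [-87.15, 90], [11.01, 140.99], [-62.26, 242.26], [9.8, 113.94], [-161.44, 161.44]. Speed limits (degrees/s): [127.2, 127.2, 172.46, 172.46, 180, 180, 180].

INTERFACE

Orientations are given as a 3x3 rotation matrix whose columns are the frame's x, y, z axes.
In Python, from workcell import sense, get_image, job_done, grip_point_offset gives the robot as it stands.
- The arm moves only by the tool carry_out, never from a script. Its arguments are lists of equal length, an entry for each row: "dp": the shift along the tool's x, y, z in cm, a list of three; "turn": the turn, a rotation vector about the tool's x, y, z in rad, a list of three; "fingers": the finger opening in cm, from 0 to 8.54. A call has 1 to 20 rows; each row shifts and turns the pose as measured when the row begins, along the tool's axes as they then stand; what a row does not reach is not made up. A row lasts 1/12 s, in which the tool goes at most 41.7 mm and 7.16 degrees, less where a joint would pass 70% of its speed; a pose out of reach is approached as far as the arm can. A call is refused whole if a number of a shift passes 4.17 or a number of a turn 0.125, either way. A call with a gripper value outside its range is refused whole. The fingers move at their own pace and stop on an object; the grip force is fixed at half the most. Time passes only in rows, so rows that do not move let the fingers close. It gives the time, the measured TCP pose, the force and the opening at its end, in the units of the state.
- sense(): the state, without advancing time (a new reading comes with each control period).
- get_image(name): name is "scene" or "top"; returns a dict with "color" (420x560x3 uint8, red, green, blue), "vfov" (degrees; the focal length in pixels is half the picture's height over the tangent of half this angle, whatever the lens; pixels are square), "cx", "cy" (the principal point, pixels), "R" (3x3) and "t" (3): a world point X has camera coordinates R X + t. Camera axes: x right, y down, z forward; pixel columns grow to the right and rows downward; lengths in m; the calibration is good to about 2 mm. A picture is of the moment at which its call begins. There is no depth.
- job_done(): hands the job in, once; it reports no verdict.
The state is a dict: "t": time; "joints": joint angles; "qd": joint speeds; "tau": joint torques, N m; "eef_pos": TCP position; "eef_rot": TCP orientation; "contact_force": force on the tool from outside, world axes, zero at the start; "wrist_torque": the same for the moment, N m; "grip_width": finger opening in m.
Only numpy, scipy, OpenCV 4.12 (cv2) and the standard library are available. Lean on these libraries where they do the work, as an engineer would, in place of code of your own. Each camera call takes 0.05 s, during which the arm holds its last target. There are 200 camera calls.

TASK

Take the stick pressure gauge out of its stand, press its chuck squarely down over the valve stem on the foot-shaped air last until it seals (a push of 16 to 19 N; more than 24 N ruins the valve), and hold it there for a full second so the air pushes the rod out. Then put the gauge back in its stand as it was, barrel in the notch, with the rod still out so the boot fitter can read it; do not touch the rod or disturb the other things.

Things in the scene. Friction and masses are not known exactly. Their poses are not given: they have to be found in the camera images.
- gauge: Stick pressure gauge, loose, 0.17 kg. Origin: centre of the mouth of its brass chuck; z up along the chuck, x along the barrel. Chuck: a tube flared at the mouth (31 mm outside, 24 inside), narrowing over 10 mm to a 16 mm bore with a rubber seal 16 mm up. Barrel: steel, 16 mm thick, from the block along +x to x = 105 mm, centre line at z = 44 mm; the rod comes out of its far end.
- gauge_block (a point): centre of the gauge's blue block, right above the chuck: 28 mm (along the barrel) by 24 mm wide, from z = 30 to 76 mm of the gauge; this point is at z = 53 mm. Grip it across the 24 mm width, 5 mm above this point.
- gauge_barrel (a point): point on the gauge barrel's centre line, at x = 80, z = 44 mm of the gauge; it lies in the stand's notch when the gauge is put away
- rod_tip: The gauge's white rod (6 mm thick, black rings every 10 mm) with a red end knob, 11 mm across; sticks out 6 mm past the barrel when in. Origin: its inner end, inside the barrel, 40 mm from the chuck axis when in; x outwards. It slides at a light touch, so it must not be touched.
- gauge_rod (a joint): how far the rod has come out, m: 0 in (at the start), at most 0.045. Air pushes it out while the chuck is pressed on the stem and light friction keeps it out afterwards: 10 to 32 mm here, by the hidden pressure
- seal (a joint): how far the rubber seal in the chuck is squashed, m: 0 free, at most 0.009; springy, about 4 N per mm. It seals from 0.0015 on
- stand: Grey stand of the gauge, fixed on the table: a block 70 x 70 x 40 mm, origin under its centre, with a round well, and at +x a post with a notch for the barrel; its foot ends 110 mm +x from the origin. With the gauge put away, the gauge's axes are parallel to the stand's.
- stand_well (a point): centre of the floor of the stand's well, 36 mm across, 28 mm deep, floor 12 mm above the table: the chuck's mouth rests here
- stand_notch (a point): middle of the notch, 80 mm from the well's axis along the stand's +x, 56 mm above the table: 22 mm wide between cheeks whose tops are 66 mm above the table, floor 48 mm above the table; the barrel's centre line rests here
- air_last: Air stretching last, fixed: a flesh-coloured hard foot form on an aluminium plate (300 x 120 x 12 mm), toes to +x; origin at table level under the ankle. Ankle 72 mm across, top 94 mm above the table. A brass valve stem, 12 mm across, stands upright on the ankle.
- valve_foot (a point): point on the stem's axis at the ankle's top, 94 mm above the table. The stem's top is 26 to 42 mm higher, different each time: find it by feel. As the chuck goes down, the air pushes back with 4 to 9 N (hidden; from 6 mm before the seal touches), then the seal adds about 4 N per mm of squash: a total push of 16 to 19 N always seals
- can_red: bystander: red drinks can, 66 mm across, 115 mm tall, origin under its centre
- can_green: bystander: green drinks can, 66 mm across, 115 mm tall, origin under its centre
- screwdriver: bystander: orange-handled screwdriver lying flat, 160 mm long
- tape: bystander: blue tape roll lying flat, 90 mm across, 30 mm tall
- buckle: bystander: small dark steel ski-boot buckle, 60 x 22 x 15 mm
- footbed: bystander: stiff orange and black boot insole, 217 x 84 mm, up to 18 mm tall
- heat_gun: bystander: green heat gun lying on its side, about 220 x 160 mm, 68 mm tall
Mind the look-alikes: they are no part of the job. What is shaped like the gauge but orange is not meant. Leave any purple look-alike of the stand alone.

How it is judged:
By the outcome, as a careful person would: the job done as asked, in the order asked, and still so for the second after the job is handed in, with the robot touching nothing.
It also fails if it takes over 54 s, if anything falls off the work surface, if the arm or the gripper's body presses on something with over 40 N, if the wrist force passes 120 N, or if a joint passes its speed limit or range.

## Working session

There is one attempt and no reset: what is moved stays moved. The work goes in short steps, Python scripts to look and compute and a tool call to move; the robot and the scene stay as the last step left them, time stands still between calls to the robot, and variables do not carry over. Pictures are saved under pics/ and viewed, about 8 in all and at most 12, crops included, and the job is handed in when it is done.

Besides the shell and the picture viewer there is one more tool, called after "Request:" as name(argument=value, ...) on one line, values as JSON. carry_out: Moves the arm, as the interface text tells. Its arguments: {"type":"object","properties":{"dp":{"type":"array"},"turn":{"type":"array"},"fingers":{"type":"array"}},"required":["dp","turn","fingers"]}

```bash
mkdir -p pics; cat > h.py <<'E'
import numpy as np,cv2
from workcell import sense,get_image,job_done,grip_point_offset
def K(im):
    h=im["color"].shape[0]; f=h/2/np.tan(np.radians(im["vfov"]/2)); return f,im["cx"],im["cy"]
def ray(im,u,v,z):
    f,cx,cy=K(im);R=np.array(im["R"]);t=np.array(im["t"])
    d=R.T@np.array([(u-cx)/f,(v-cy)/f,1]);c=-R.T@t
    return c+d*(z-c[2])/d[2]
def proj(im,X):
    f,cx,cy=K(im);p=np.array(im["R"])@np.array(X)+im["t"];return np.array([cx+f*p[0]/p[2],cy+f*p[1]/p[2]])
def save(im,name,crop=None,s=1):
    c=im["color"][:,:,::-1]
    if crop: u0,v0,u1,v1=crop;c=c[v0:v1,u0:u1]
    cv2.imwrite("pics/"+name,cv2.resize(c,None,fx=s,fy=s,interpolation=cv2.INTER_CUBIC))
E
python3 - <<'E'
from h import *
print(sense(),grip_point_offset)
for n in("top","scene"):
    im=get_image(n);save(im,n+"1.png",None,1.42);print(n,im["vfov"],im["cx"],im["cy"],np.round(-np.array(im["R"]).T@im["t"],3),np.round(im["R"],2).tolist())
E
```

```text
{'t': 0.0, 'joints': array([59.88522558, 33.0328513 ,  1.42053229, 82.3876815 , -0.85989026,
       64.68643754, -3.23571617]), 'qd': array([-0.02599804, -0.0004927 ,  0.08031578,  0.00905642,  0.00502377,
        0.02516453,  0.1178425 ]), 'tau': array([ 1.03503757e-03, -7.65748143e+01,  2.25071579e+00, -2.85963070e+01,
        1.52487529e-02,  1.30141829e-02,  6.67858149e-05]), 'eef_pos': array([ 0.28844334, -0.60975082,  0.23043158]), 'eef_rot': array([[ 9.03940181e-01,  4.27658227e-01, -7.67821690e-04],
       [ 4.27658913e-01, -9.03938941e-01,  1.49838116e-03],
       [-5.32688972e-05, -1.68281272e-03, -9.99998583e-01]]), 'contact_force': array([ 0.05039433,  0.18198147, -0.9048697 ]), 'wrist_torque': array([0.00192648, 0.00107024, 0.03738745]), 'grip_width': 0.08560352596129352} -0.0187
top 47.023220368170875 279.09196425027784 208.88586798252064 [ 0.31  -0.022  1.333] [[0.0, -1.0, 0.01], [-1.0, -0.0, -0.09], [0.09, -0.01, -1.0]]
scene 43.166103499469436 275.69949758141576 204.56957898113478 [1.306 0.912 1.387] [[-0.71, 0.71, -0.02], [0.51, 0.49, -0.71], [-0.49, -0.51, -0.7]]
```

View pics/top1.png

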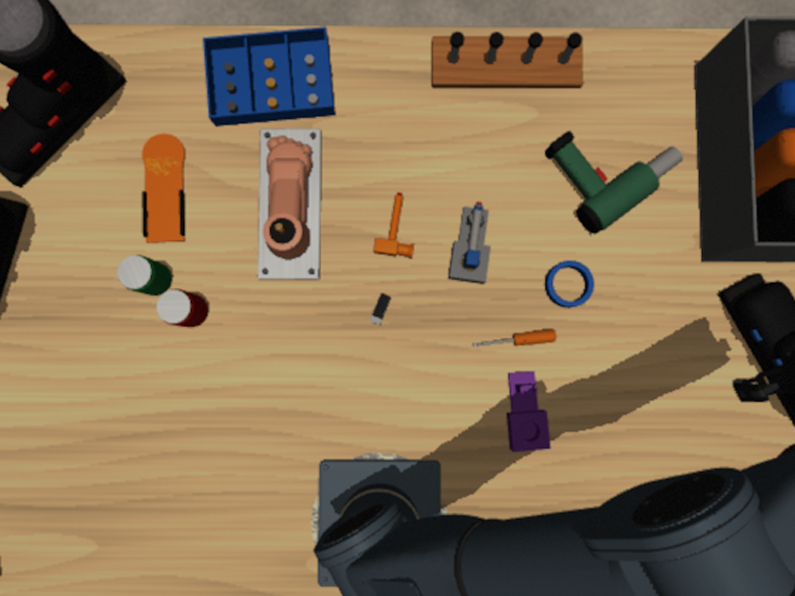

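View pics/scene1.png

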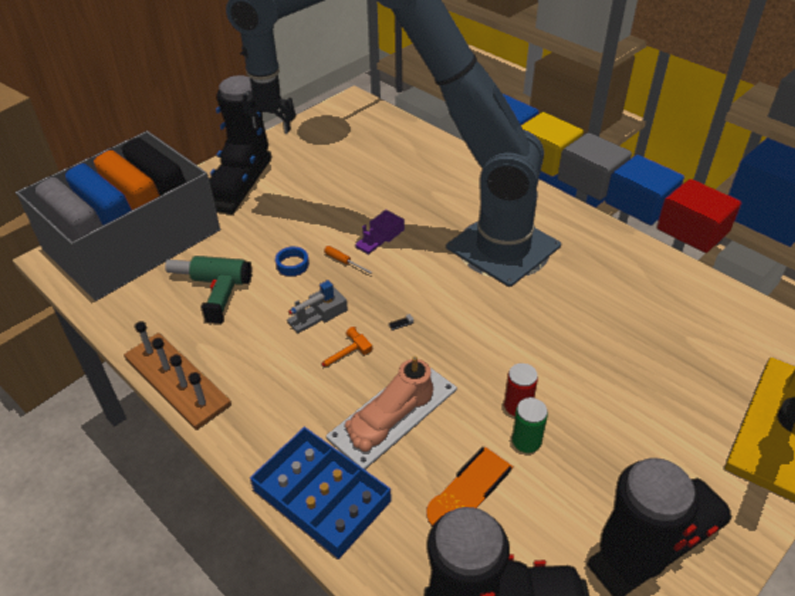

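The top view shows the gauge and grey stand at about (470,245) and the last at about (290,205). The gauge block is at (471,258) and the valve at (284,232). The orange gauge and the purple stand are look-alikes. Next I'll enlarge crops of both.

```bash
python3 - <<'E'
from h import *
t=get_image("top");s=get_image("scene")
def cr(im,u,v,w,h,k):return cv2.resize(im["color"][v:v+h,u:u+w,::-1],None,fx=k,fy=k,interpolation=cv2.INTER_CUBIC)
# each 50x37 px at x8 -> 400x296
a=np.hstack([cr(t,310,135,40,65,8)[:, :320],cr(t,178,135,50,65,8)])
cv2.imwrite("pics/c_top.png",a)
b=np.hstack([cr(s,198,190,50,50,8),cr(s,265,240,50,50,8)])
cv2.imwrite("pics/c_sc.png",b);print(a.shape,b.shape)
E
```

```text
(520, 720, 3) (400, 800, 3)
```

View pics/c_top.png

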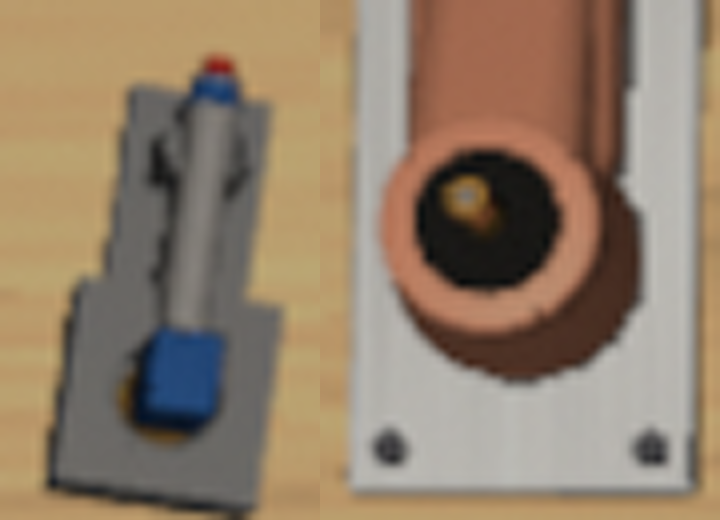

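View pics/c_sc.png

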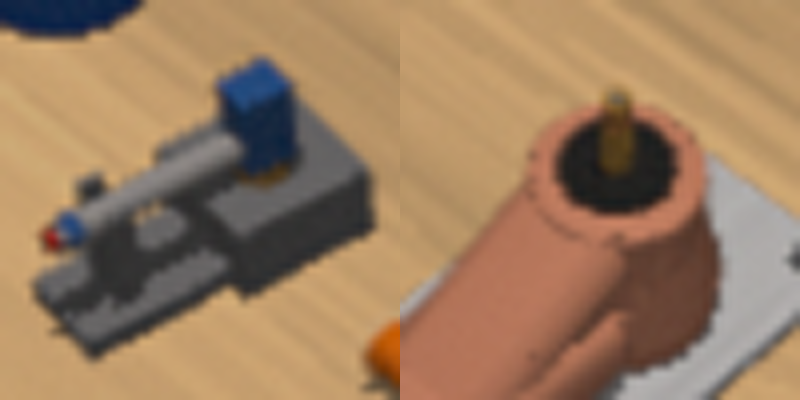

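```bash
cat > fit.py <<'E'
from h import *
from scipy.optimize import least_squares
t=get_image("top");s=get_image("scene")
T=lambda u,v:(310+u/8-.44,135+v/8-.44)
L=lambda u,v:(178+(u-320)/8-.44,135+v/8-.44)
S=lambda u,v:(198+u/8-.44,190+v/8-.44)
V=lambda u,v:(265+(u-400)/8-.44,240+v/8-.44)
def fit(obs,x0,n):
    def r(p):
        c,q=np.cos(p[2]),np.sin(p[2])
        return np.concatenate([proj(im,[p[0]+c*a-q*b,p[1]+q*a+c*b,z])-np.array(o) for im,(a,b,z),o in obs])
    f=least_squares(r,x0,loss="soft_l1");print(n,np.round(f.x[:2],4),"yaw",np.degrees(f.x[2]).round(2));print(np.round(r(f.x).reshape(-1,2),1).tolist());return f.x
# gauge in stand; origin = well axis
g=[(t,(108,0,56),T(218,66)),(s,(108,0,56),S(50,238)),
 (t,(14,12,88),T(152,335)),(t,(14,-12,88),T(222,335)),
 (s,(14,12,88),S(245,108)),(s,(14,-12,88),S(220,82)),(s,(-14,-12,88),S(262,58)),(s,(-14,12,88),S(292,80))]
g=[(i,np.array(a)/1e3,o) for i,a,o in g]
print(ray(t,*T(185,370),.088),ray(s,*S(255,82),.088))
x=fit(g,[*ray(t,*T(185,370),.088)[:2],-.2],"gauge")
st=[(t,(-35,35,40),T(58,485)),(t,(-35,-35,40),T(253,507)),(t,(35,-35,40),T(282,310)),(t,(35,35,40),T(82,280)),
 (s,(-35,35,40),S(372,178)),(s,(-35,35,0),S(375,228)),(s,(35,35,0),S(245,298))]
st=[(i,np.array(a)/1e3,o) for i,a,o in st]
fit(st,x,"stand")
# valve
print("ankle",ray(t,*L(490,222),.094),ray(s,*V(617,168),.094))
P0=ray(t,*L(490,222),.094)
def r(p): return np.concatenate([proj(t,p)-L(466,192),proj(s,p)-V(617,95)])
f=least_squares(r,[*P0[:2],.13]);print("stemtop",f.x,r(f.x))
pl=[L(355,490),L(697,490)];print("plate",[ray(t,*q,.012) for q in pl])
E
python3 fit.py
```

```text
[ 0.4917015  -0.16870435  0.088     ] [ 0.49098138 -0.17055095  0.088     ]
gauge [ 0.4911 -0.1691] yaw -8.17
[[0.1, 0.6], [0.7, 0.6], [0.5, -1.3], [0.8, 0.0], [0.0, 0.6], [-0.6, 0.0], [0.8, -0.3], [0.8, 0.6]]
stand [ 0.4907 -0.1694] yaw -8.2
[[-0.6, -0.6], [0.8, 0.4], [0.6, -0.4], [0.0, -0.4], [0.3, -1.1], [0.6, 0.4], [0.7, 0.4]]
ankle [0.53773826 0.17934889 0.094     ] [0.54078732 0.1806363  0.094     ]
stemtop [0.53959804 0.17997241 0.13641522] [ 0.07314892 -0.0678511   0.12242436  0.00173657]
plate [array([0.45937818, 0.23734032, 0.012     ]), array([0.45986613, 0.1198935 , 0.012     ])]
```

Request:
carry_out(dp=[[1.7,-3.6,0],[1.7,-3.6,0],[1.7,-3.6,0],[1.7,-3.6,0],[0,0,0],[0,0,0],[0,0,0],[0,0,0],[0,0,0],[0,0,0]], turn=[[0,0,0],[0,0,0],[0,0,0],[0,0,0],[0,0,0.117],[0,0,0.117],[0,0,0.117],[0,0,0.117],[0,0,0.117],[0,0,0]], fingers=[6,6,6,6,6,6,6,6,6,6])

```text
t: 1.13
eef_pos: [0.2865, -0.4414, 0.2286]
eef_rot: [[0.986, -0.169, -0.001], [-0.169, -0.986, 0.003], [-0.002, -0.003, -1.0]]
contact_force: [0.1, -0.8, 0.4]
grip_width: 0.0599
```

```bash
cat >> h.py <<'E'
def go(target,yaw=None,vert=True):
    s=sense();R=np.array(s["eef_rot"]);p=np.array(s["eef_pos"])
    d=R.T@(np.array(target)-p)*100
    y=np.radians(yaw if yaw is not None else np.degrees(np.arctan2(R[1,0],R[0,0])))
    Rt=np.array([[np.cos(y),np.sin(y),0],[np.sin(y),-np.cos(y),0],[0,0,-1]])
    w=cv2.Rodrigues(R.T@Rt)[0].ravel()
    print("t",round(s["t"],2),"pos",p.round(4),"yaw",np.degrees(np.arctan2(R[1,0],R[0,0])).round(2),"dp cm",d.round(2),"turn",w.round(4),"F",np.round(s["contact_force"],1),"M",np.round(s["wrist_torque"],2),"w",round(s["grip_width"],4))
E
python3 -c "
from h import *
go([.491,-.169,.2],-8.2)"
```

```text
t 1.13 pos [ 0.2865 -0.4414  0.2286] yaw -9.7 dp cm [ 15.58 -30.29   2.92] turn [-0.0028  0.0018 -0.0262] F [ 0.1 -0.8  0.4] M [-0.04  0.02 -0.01] w 0.0599
```

Request:
carry_out(dp=[[1.73,-3.37,0.3],[1.73,-3.37,0.3],[1.73,-3.37,0.3],[1.73,-3.37,0.3],[1.73,-3.37,0.3],[1.73,-3.37,0.3],[1.73,-3.37,0.3],[1.73,-3.37,0.3],[1.73,-3.37,0.3],[0,0,0],[0,0,0]], turn=[[0,0,-0.026],[0,0,0],[0,0,0],[0,0,0],[0,0,0],[0,0,0],[0,0,0],[0,0,0],[0,0,0],[0,0,0],[0,0,0]], fingers=[6,6,6,6,6,6,6,6,6,6,6])

```text
t: 2.05
eef_pos: [0.4893, -0.1512, 0.2007]
eef_rot: [[0.995, -0.101, 0.002], [-0.101, -0.995, -0.002], [0.002, 0.002, -1.0]]
contact_force: [-0.6, -0.4, 0.2]
grip_width: 0.0601
```

```bash
python3 -c "
from h import *
go([.491,-.169,.06],-8.2)"
```

```text
t 2.05 pos [ 0.4893 -0.1512  0.2007] yaw -5.79 dp cm [ 0.31  1.73 14.08] turn [ 0.0016 -0.0025  0.042 ] F [-0.6 -0.4  0.2] M [-0.05  0.04  0.02] w 0.0601
```

Correct above it, descend partway, then measure.

Request:
carry_out(dp=[[0.3,1.7,0],[0,0,0],[0,0,3],[0,0,3],[0,0,2],[0,0,0]], turn=[[0,0,0.042],[0,0,0],[0,0,0],[0,0,0],[0,0,0],[0,0,0]], fingers=[6,6,6,6,6,6])

```text
t: 2.55
eef_pos: [0.4913, -0.175, 0.1206]
eef_rot: [[0.991, -0.137, 0.009], [-0.137, -0.991, -0.005], [0.009, 0.004, -1.0]]
contact_force: [-1.3, -0.1, -0.2]
grip_width: 0.0596
```

```bash
python3 -c "
from h import *
go([.491,-.169,.051],-8.2)"
```

```text
t 2.55 pos [ 0.4913 -0.175   0.1206] yaw -7.86 dp cm [-0.18 -0.62  6.96] turn [ 0.0035 -0.0092  0.0058] F [-1.3 -0.1 -0.2] M [-0.    0.07  0.01] w 0.0596
```

Request:
carry_out(dp=[[-0.15,-0.6,0],[0,0,0],[0,0,0]], turn=[[0.0035,-0.009,0.006],[0,0,0],[0,0,0]], fingers=[6,6,6])

```text
t: 2.8
eef_pos: [0.4896, -0.1712, 0.1221]
eef_rot: [[0.989, -0.146, -0.001], [-0.146, -0.989, -0.0], [-0.001, 0.0, -1.0]]
contact_force: [0.3, 0.2, -0.3]
grip_width: 0.0599
```

```bash
python3 -c "
from h import *
go([.491,-.169,.051],-8.2)
im=get_image('scene');save(im,'s2.png',(180,150,280,250),6)"
```

```text
t 2.8 pos [ 0.4896 -0.1712  0.1221] yaw -8.37 dp cm [ 0.12 -0.24  7.11] turn [ 0.0003  0.0014 -0.003 ] F [ 0.3  0.2 -0.3] M [ 0.02  0.01 -0.06] w 0.0599
```

View pics/s2.png

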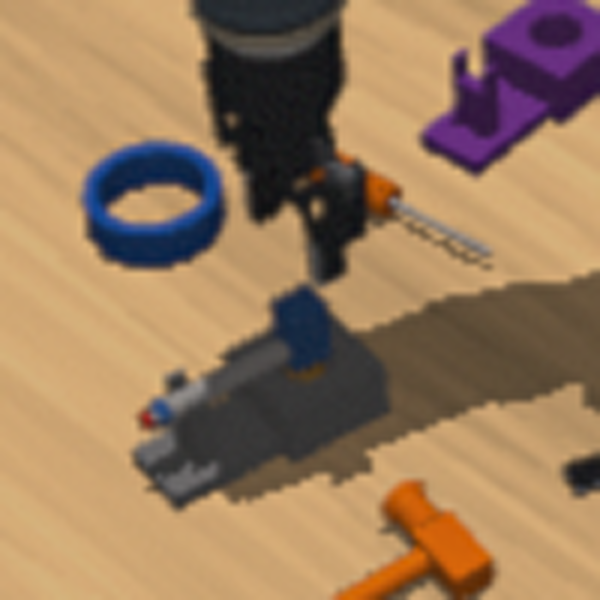

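The open fingers straddle the blue block, with tips at about (265,215) and (325,275) and the block top at (303,320). Descend and grip.

Request:
carry_out(dp=[[0.12,-0.22,2],[0,0,2],[0,0,2],[0,0,0.9],[0,0,0]], turn=[[0,0,0],[0,0,0],[0,0,0],[0,0,0],[0,0,0]], fingers=[6,6,6,6,6])

```text
t: 3.27
eef_pos: [0.4967, -0.1705, 0.0578]
eef_rot: [[0.989, -0.144, 0.013], [-0.144, -0.99, -0.003], [0.013, 0.002, -1.0]]
contact_force: [-0.3, 0.2, 0.8]
grip_width: 0.0601
```

```bash
python3 -c "
from h import *
go([.491,-.169,.051],-8.2)"
```

```text
t 3.27 pos [ 0.4967 -0.1705  0.0578] yaw -8.28 dp cm [-0.6  -0.07  0.67] turn [ 0.0016 -0.013  -0.0014] F [-0.3  0.2  0.8] M [ 0.04 -0.   -0.  ] w 0.0601
```

Request:
carry_out(dp=[[-0.4,-0.07,0.3],[-0.15,0,0.3],[0,0,0],[0,0,0]], turn=[[0.001,-0.01,-0.001],[0,-0.002,0],[0,0,0],[0,0,0]], fingers=[6,6,6,6])

```text
t: 3.6
eef_pos: [0.4924, -0.1694, 0.0543]
eef_rot: [[0.99, -0.143, 0.003], [-0.143, -0.99, -0.001], [0.003, 0.001, -1.0]]
contact_force: [-0.2, -0.1, 0.4]
grip_width: 0.0599
```

```bash
python3 -c "
from h import *
go([.491,-.169,.051],-8.2)"
```

```text
t 3.6 pos [ 0.4924 -0.1694  0.0543] yaw -8.2 dp cm [-0.15 -0.02  0.33] turn [ 0.001  -0.0032 -0.0001] F [-0.2 -0.1  0.4] M [ 0.06 -0.02  0.01] w 0.0599
```

Request:
carry_out(dp=[[-0.15,0,0.33],[0,0,0],[0,0,0],[0,0,0],[0,0,0],[0,0,0],[0,0,0],[0,0,0],[0,0,0],[0,0,0]], turn=[[0.001,-0.003,0],[0,0,0],[0,0,0],[0,0,0],[0,0,0],[0,0,0],[0,0,0],[0,0,0],[0,0,0],[0,0,0]], fingers=[6,6,4,2,1.5,1.5,1.5,1.5,1.5,1.5])

```text
t: 4.43
eef_pos: [0.4918, -0.1695, 0.0525]
eef_rot: [[0.99, -0.143, 0.003], [-0.143, -0.99, -0.001], [0.003, 0.0, -1.0]]
contact_force: [-0.2, -0.1, 0.6]
grip_width: 0.0234
```

```bash
python3 -c "
from h import *
go([.491,-.169,.15],-8.2)"
```

```text
t 4.43 pos [ 0.4918 -0.1695  0.0525] yaw -8.21 dp cm [-0.06 -0.03 -9.75] turn [ 0.0002 -0.0029 -0.0001] F [-0.2 -0.1  0.6] M [0.05 0.05 0.02] w 0.0234
```

Request:
carry_out(dp=[[0,0,-0.5],[0,0,-1],[0,0,-2],[0,0,-2],[0,0,-2],[0,0,-3],[0,0,-3],[0,0,-3],[0,0,-1],[0,0,0],[0,0,0],[0,0,0]], turn=[[0,0,0],[0,0,0],[0,0,0],[0,0,0],[0,0,0],[0,0,0],[0,0,0],[0,0,0],[0,0,0],[0,0,0],[0,0,0],[0,0,0]], fingers=[1.5,1.5,1.5,1.5,1.5,1.5,1.5,1.5,1.5,1.5,1.5,1.5])

```text
t: 5.43
eef_pos: [0.4883, -0.1691, 0.2416]
eef_rot: [[0.99, -0.143, 0.001], [-0.143, -0.99, -0.0], [0.001, 0.0, -1.0]]
contact_force: [-0.8, -0.7, -2.2]
grip_width: 0.0234
```

```bash
python3 -c "
from h import *
go([.5404,.18,.2],-8.2)"
```

```text
t 5.43 pos [ 0.4883 -0.1691  0.2416] yaw -8.25 dp cm [  0.14 -35.29   4.16] turn [ 0.0001 -0.0013 -0.0009] F [-0.8 -0.7 -2.2] M [-0.    0.07  0.02] w 0.0234
```

Request:
carry_out(dp=[[0,-1.5,0],[0,-2.5,0],[0,-3,0.2],[0,-3,0.2],[0,-3,0.2],[0,-3,0.2],[0,-3,0.2],[0,-3,0.2],[0,-3,0.2],[0,-3,0.2],[0,-3,0],[0,-2,0],[0,-1,0],[0,0,0],[0,0,0]], turn=[[0,0,0],[0,0,0],[0,0,0],[0,0,0],[0,0,0],[0,0,0],[0,0,0],[0,0,0],[0,0,0],[0,0,0],[0,0,0],[0,0,0],[0,0,0],[0,0,0],[0,0,0]], fingers=[1.5,1.5,1.5,1.5,1.5,1.5,1.5,1.5,1.5,1.5,1.5,1.5,1.5,1.5,1.5])

```text
t: 6.68
eef_pos: [0.528, 0.1787, 0.2024]
eef_rot: [[0.988, -0.149, -0.035], [-0.149, -0.989, -0.008], [-0.033, 0.013, -0.999]]
contact_force: [-0.4, 0.0, -1.6]
grip_width: 0.0232
```

```bash
python3 -c "
from h import *
go([.5404,.18,.2],-8.2)"
```

```text
t 6.68 pos [0.528  0.1787 0.2024] yaw -8.6 dp cm [ 1.22 -0.32  0.2 ] turn [ 0.0127  0.0332 -0.0068] F [-0.4  0.  -1.6] M [-0.08 -0.01 -0.06] w 0.0232
```

Request:
carry_out(dp=[[0.6,-0.1,0.1],[0.4,-0.1,0],[0,0,0],[0,0,0],[0,0,0]], turn=[[0.006,0.017,-0.004],[0.006,0.016,-0.003],[0,0,0],[0,0,0],[0,0,0]], fingers=[1.5,1.5,1.5,1.5,1.5])

```text
t: 7.1
eef_pos: [0.539, 0.1716, 0.2004]
eef_rot: [[0.989, -0.15, 0.002], [-0.15, -0.989, -0.004], [0.003, 0.003, -1.0]]
contact_force: [-0.4, -0.3, -1.8]
grip_width: 0.023
```

```bash
python3 -c "
from h import *
go([.5404,.18,.19],-8.2)"
```

```text
t 7.1 pos [0.539  0.1716 0.2004] yaw -8.61 dp cm [ 0.01 -0.86  1.04] turn [ 0.0032 -0.0026 -0.0071] F [-0.4 -0.3 -1.8] M [-0.01  0.01  0.  ] w 0.023
```

Request:
carry_out(dp=[[0,-0.8,0.2],[0,0,0],[0,0,0],[0,0,0]], turn=[[0.003,-0.0025,-0.007],[0,0,0],[0,0,0],[0,0,0]], fingers=[1.5,1.5,1.5,1.5])

```text
t: 7.43
eef_pos: [0.5407, 0.1791, 0.1988]
eef_rot: [[0.99, -0.144, 0.001], [-0.144, -0.99, 0.0], [0.001, -0.0, -1.0]]
contact_force: [1.0, -0.4, -1.2]
grip_width: 0.0233
```

```bash
python3 -c "
from h import *
go([.5404,.18,.19],-8.2)
im=get_image('scene');save(im,'s3.png',(235,195,335,285),8)
for z in(.12,.136): print(proj(im,[.5396,.18,z]))
p=sense()['eef_pos'];print('mouth',proj(im,[p[0]-.0008,p[1],p[2]-.0405]))"
```

```text
t 7.43 pos [0.5407 0.1791 0.1988] yaw -8.28 dp cm [-0.04 -0.08  0.88] turn [-0.0003 -0.0005 -0.0013] F [ 1.  -0.4 -1.2] M [-0.    0.07  0.01] w 0.0233
[291.80845458 254.88389544]
[291.81334012 251.52952978]
mouth [291.5333787  246.66274498]
```

View pics/s3.png

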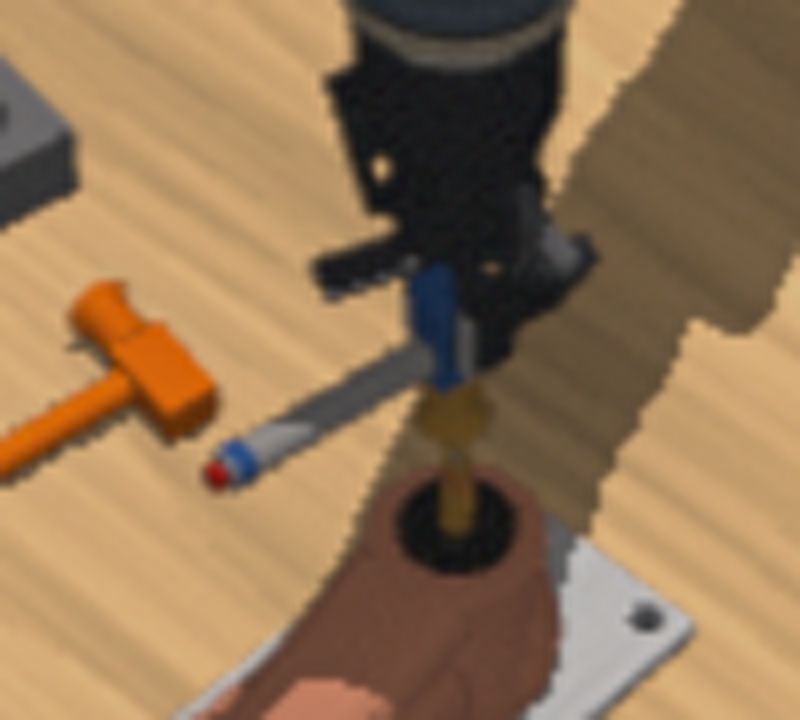

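The gauge is held level with the chuck mouth at (455,428) directly over the stem top at (456,457). Next I'll take the force baseline, then descend.

```bash
cat >> h.py <<'E'
def avgF(n=6):
    F=[]
    for _ in range(n): get_image("top");F.append(sense()["contact_force"])
    F=np.array(F);print("F",F.mean(0).round(2),"sd",F.std(0).round(2),"z",F[:,2].round(1))
E
python3 -c "
from h import *
avgF(8)
go([.5404,.18,.178],-8.2)"
```

```text
F [-0.17  0.27 -1.94] sd [0.43 0.39 0.48] z [-2.5 -2.4 -1.3 -1.6 -1.6 -1.8 -2.7 -1.6]
t 7.88 pos [0.5407 0.1788 0.1988] yaw -8.3 dp cm [-0.05 -0.11  2.08] turn [-0.0001 -0.0007 -0.0017] F [-0.5  0.2 -1.6] M [ 0.01  0.1  -0.02] w 0.0234
```

Request:
carry_out(dp=[[-0.03,-0.08,0.7],[0,0,0.7],[0,0,0.5],[0,0,0],[0,0,0]], turn=[[0,0,0],[0,0,0],[0,0,0],[0,0,0],[0,0,0]], fingers=[1.5,1.5,1.5,1.5,1.5])

```text
t: 8.3
eef_pos: [0.5402, 0.1796, 0.1772]
eef_rot: [[0.99, -0.144, 0.0], [-0.144, -0.99, -0.0], [0.0, 0.0, -1.0]]
contact_force: [0.3, -0.3, -2.4]
grip_width: 0.0234
```

```bash
python3 -c "
from h import *
avgF(4)
go([.5404,.18,.168],-8.2)"
```

```text
F [-0.55  0.03 -1.9 ] sd [0.36 0.39 0.74] z [-1.1 -1.5 -3.1 -2. ]
t 8.5 pos [0.5406 0.1798 0.178 ] yaw -8.3 dp cm [-0.02 -0.02  1.  ] turn [-0.0004 -0.0011 -0.0017] F [-1.   0.4 -2. ] M [-0.02  0.04  0.01] w 0.0234
```

Request:
carry_out(dp=[[0,0,0.2],[0,0,0.2],[0,0,0.2],[0,0,0.2]], turn=[[0,0,0],[0,0,0],[0,0,0],[0,0,0]], fingers=[1.5,1.5,1.5,1.5])

```text
t: 8.83
eef_pos: [0.5412, 0.18, 0.1704]
eef_rot: [[0.99, -0.144, 0.003], [-0.144, -0.99, 0.001], [0.003, -0.001, -1.0]]
contact_force: [-1.0, -0.1, -2.0]
grip_width: 0.024
```

```bash
python3 -c "
from h import *
avgF(3)
go([.5404,.18,.16],-8.2)"
```

```text
F [ 0.31  0.17 -1.67] sd [0.14 0.38 0.56] z [-2.1 -2.  -0.9]
t 8.98 pos [0.5411 0.1799 0.1703] yaw -8.3 dp cm [-0.07  0.    1.03] turn [-0.0012 -0.0025 -0.0018] F [ 0.1 -0.3 -0.9] M [-0.01  0.03  0.07] w 0.0231
```

Request:
carry_out(dp=[[-0.07,0,0.2],[0,0,0.2],[0,0,0.2],[0,0,0]], turn=[[-0.001,-0.0025,-0.002],[0,0,0],[0,0,0],[0,0,0]], fingers=[1.5,1.5,1.5,1.5])

```text
t: 9.32
eef_pos: [0.5404, 0.1801, 0.1639]
eef_rot: [[0.99, -0.142, 0.0], [-0.142, -0.99, 0.0], [-0.0, -0.0, -1.0]]
contact_force: [0.3, -0.1, -1.3]
grip_width: 0.0234
```

```bash
python3 -c "
from h import *
avgF(3)
go([.5404,.18,.16],-8.2)"
```

```text
F [ 0.23 -0.43 -1.85] sd [0.37 0.19 0.13] z [-1.7 -2.  -1.8]
t 9.47 pos [0.5406 0.1802 0.1643] yaw -8.18 dp cm [-0.02  0.02  0.43] turn [-0.0005 -0.0005  0.0003] F [ 0.1 -0.3 -1.8] M [0.   0.06 0.01] w 0.0233
```

Request:
carry_out(dp=[[0,0,0.15],[0,0,0.15],[0,0,0.15]], turn=[[0,0,0],[0,0,0],[0,0,0]], fingers=[1.5,1.5,1.5])

```text
t: 9.72
eef_pos: [0.541, 0.1802, 0.1606]
eef_rot: [[0.99, -0.142, 0.002], [-0.142, -0.99, 0.001], [0.002, -0.001, -1.0]]
contact_force: [-1.7, -0.9, 4.0]
grip_width: 0.0232
```

```bash
python3 -c "
from h import *
avgF(3)
go([.5404,.18,.16],-8.2)"
```

```text
F [-1.08 -0.56  3.07] sd [0.27 0.25 0.17] z [3.3 2.9 3. ]
t 9.87 pos [0.541  0.1802 0.1604] yaw -8.19 dp cm [-0.05  0.03  0.04] turn [-0.0011 -0.0014  0.0003] F [-1.3 -0.3  3. ] M [-0.04  0.35  0.01] w 0.0235
```

Request:
carry_out(dp=[[-0.05,0,0.12],[0,0,0.12],[0,0,0.12]], turn=[[-0.001,-0.0015,0],[0,0,0],[0,0,0]], fingers=[1.5,1.5,1.5])

```text
t: 10.12
eef_pos: [0.5411, 0.1803, 0.1578]
eef_rot: [[0.99, -0.143, 0.002], [-0.143, -0.99, 0.0], [0.002, -0.001, -1.0]]
contact_force: [-2.6, -1.7, 7.1]
grip_width: 0.0233
```

```bash
python3 -c "
from h import *
avgF(3)
go([.5404,.18,.157],-8.2)"
```

```text
F [-2.11 -0.76  6.53] sd [0.16 0.34 0.28] z [6.3 6.9 6.3]
t 10.27 pos [0.5411 0.1803 0.1578] yaw -8.2 dp cm [-0.06  0.04  0.08] turn [-0.0006 -0.0015 -0.0001] F [-1.9 -1.2  6.3] M [-0.21  0.56 -0.03] w 0.0234
```

Request:
carry_out(dp=[[-0.12,0.06,0],[-0.05,0,0]], turn=[[-0.0006,-0.0015,0],[0,0,0]], fingers=[1.5,1.5])

```text
t: 10.43
eef_pos: [0.5408, 0.1803, 0.1587]
eef_rot: [[0.99, -0.143, 0.003], [-0.143, -0.99, 0.001], [0.003, -0.002, -1.0]]
contact_force: [-0.1, -1.1, 3.0]
grip_width: 0.0233
```

```bash
python3 -c "
from h import *
avgF(3)
go([.5400,.1797,.157],-8.2)"
```

```text
F [ 0.9  -0.84  4.34] sd [0.22 0.52 0.06] z [4.4 4.3 4.4]
t 10.58 pos [0.5406 0.1803 0.1586] yaw -8.21 dp cm [-0.06  0.07  0.16] turn [-0.0014 -0.0028 -0.0001] F [ 1.1 -1.3  4.4] M [-0.18 -0.28  0.01] w 0.0234
```

Request:
carry_out(dp=[[0,0.06,0.15],[0,0.03,0.15]], turn=[[-0.001,-0.002,0],[0,0,0]], fingers=[1.5,1.5])

```text
t: 10.75
eef_pos: [0.5409, 0.1801, 0.1563]
eef_rot: [[0.99, -0.143, 0.002], [-0.143, -0.99, 0.001], [0.002, -0.002, -1.0]]
contact_force: [-2.1, 0.9, 9.8]
grip_width: 0.0232
```

```bash
python3 -c "
from h import *
avgF(3)
go([.5404,.1797,.157],-8.2)"
```

```text
F [-1.38 -0.04 10.02] sd [0.3  0.5  0.43] z [10.5 10.1  9.5]
t 10.9 pos [0.5409 0.1801 0.1564] yaw -8.2 dp cm [-0.05  0.05 -0.06] turn [-0.0017 -0.0018  0.0001] F [-1.5 -0.8  9.5] M [0.   0.43 0.04] w 0.0237
```

Request:
carry_out(dp=[[-0.08,0,0.12]], turn=[[-0.001,-0.001,0]], fingers=[1.5])

```text
t: 10.98
eef_pos: [0.5408, 0.1803, 0.1559]
eef_rot: [[0.99, -0.143, 0.002], [-0.143, -0.99, 0.001], [0.002, -0.001, -1.0]]
contact_force: [1.0, -1.8, 11.8]
grip_width: 0.0232
```

```bash
python3 -c "
from h import *
avgF(3)
go([.5404,.1797,.157],-8.2)"
```

```text
F [-0.18 -2.16 11.13] sd [0.8  0.46 0.12] z [11.2 11.3 11. ]
t 11.13 pos [0.5408 0.1802 0.1559] yaw -8.21 dp cm [-0.03  0.06 -0.11] turn [-0.0013 -0.0023 -0.0002] F [ 0.9 -2.7 11. ] M [-0.41  0.07  0.02] w 0.0232
```

Request:
carry_out(dp=[[-0.02,0.08,0.15]], turn=[[-0.001,-0.001,0]], fingers=[1.5])

```text
t: 11.22
eef_pos: [0.541, 0.18, 0.1553]
eef_rot: [[0.99, -0.143, 0.003], [-0.143, -0.99, 0.001], [0.003, -0.002, -1.0]]
contact_force: [-3.9, 1.0, 14.0]
grip_width: 0.0234
```

```bash
python3 -c "
from h import *
avgF(3)
go([.5404,.1797,.157],-8.2)"
```

```text
F [-1.89  0.15 14.  ] sd [0.35 0.43 0.23] z [14.2 14.1 13.7]
t 11.37 pos [0.5409 0.1801 0.1553] yaw -8.19 dp cm [-0.05  0.05 -0.17] turn [-0.0016 -0.0025  0.0001] F [-1.4  0.7 13.7] M [0.1  0.48 0.  ] w 0.0234
```

Request:
carry_out(dp=[[-0.07,0.02,0.13]], turn=[[-0.001,-0.001,0]], fingers=[1.5])

```text
t: 11.45
eef_pos: [0.5408, 0.1803, 0.155]
eef_rot: [[0.99, -0.143, 0.003], [-0.143, -0.99, 0.001], [0.003, -0.001, -1.0]]
contact_force: [-0.7, -2.6, 14.4]
grip_width: 0.0231
```

```bash
python3 -c "
from h import *
avgF(8)
go([.5404,.1797,.157],-8.2)"
```

```text
F [-1.29 -1.35 14.12] sd [0.45 0.41 0.16] z [14.3 14.2 13.9 14.4 14.  14.  14.  14.1]
t 11.85 pos [0.5409 0.1802 0.1551] yaw -8.2 dp cm [-0.04  0.06 -0.19] turn [-0.0015 -0.0031 -0.    ] F [-1.1 -1.8 14.1] M [-0.32  0.35 -0.01] w 0.0235
```

Request:
carry_out(dp=[[-0.03,0.04,0.16]], turn=[[-0.001,-0.002,0]], fingers=[1.5])

```text
t: 11.93
eef_pos: [0.5409, 0.1802, 0.1546]
eef_rot: [[0.99, -0.143, 0.003], [-0.143, -0.99, 0.001], [0.002, -0.001, -1.0]]
contact_force: [-4.0, -0.8, 15.6]
grip_width: 0.0232
```

```bash
python3 -c "
from h import *
avgF(8)
go([.5404,.1797,.157],-8.2)"
```

```text
F [-2.54 -1.1  16.03] sd [0.29 0.41 0.6 ] z [16.8 15.6 16.6 16.2 15.4 16.9 15.5 15.4]
t 12.33 pos [0.5409 0.1802 0.1547] yaw -8.2 dp cm [-0.04  0.05 -0.23] turn [-0.0014 -0.0023 -0.0001] F [-2.6 -1.6 15.4] M [-0.26  0.61  0.04] w 0.0233
```

Push is 17.9 N (16.0 measured plus 1.9 baseline). Hold here.

```bash
python3 -c "
from h import *
avgF(22)
im=get_image('scene');save(im,'s4.png',(235,205,315,285),7)
go([.5404,.1797,.157],-8.2)"
```

```text
F [-2.76 -0.92 15.94] sd [0.59 0.5  0.63] z [16.3 15.6 15.1 16.  16.6 15.9 16.6 16.3 17.2 15.3 16.5 17.1 15.5 14.7
 15.9 15.3 16.5 16.1 15.5 15.8 15.7 15.2]
t 13.48 pos [0.5409 0.1802 0.1547] yaw -8.2 dp cm [-0.05  0.05 -0.23] turn [-0.0015 -0.0024 -0.    ] F [-2.8 -0.5 16.2] M [-0.23  0.65 -0.02] w 0.0232
```

View pics/s4.png

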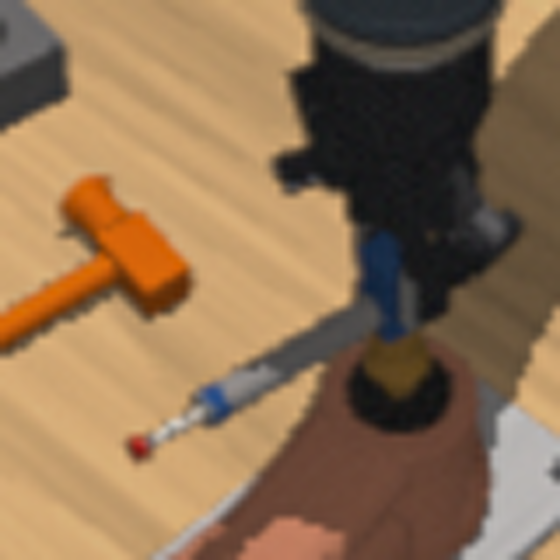

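The rod is out, with the knob at (140,447), and the chuck is on the stem. The push held for 1.5 s. Lift gently.

Request:
carry_out(dp=[[0,0,-0.3],[0,0,-0.5],[0,0,-0.8],[0,0,-0.8],[0,0,-1],[0,0,-1],[0,0,-1],[0,0,-1],[0,0,-1],[0,0,-0.6],[0,0,-0.3],[0,0,0],[0,0,0]], turn=[[0,0,0],[0,0,0],[0,0,0],[0,0,0],[0,0,0],[0,0,0],[0,0,0],[0,0,0],[0,0,0],[0,0,0],[0,0,0],[0,0,0],[0,0,0]], fingers=[1.5,1.5,1.5,1.5,1.5,1.5,1.5,1.5,1.5,1.5,1.5,1.5,1.5])

```text
t: 14.57
eef_pos: [0.537, 0.18, 0.2414]
eef_rot: [[0.99, -0.141, -0.007], [-0.141, -0.99, -0.001], [-0.007, 0.002, -1.0]]
contact_force: [0.4, 0.5, -1.0]
grip_width: 0.0233
```

```bash
python3 -c "
from h import *
go([.4918,-.1695,.22],-8.2)"
```

```text
t 14.57 pos [0.537  0.18   0.2414] yaw -8.12 dp cm [ 0.48 35.23  2.22] turn [0.0022 0.0067 0.0013] F [ 0.4  0.5 -1. ] M [-0.02  0.09  0.02] w 0.0233
```

Back toward the stand.

Request:
carry_out(dp=[[0,0.8,0],[0,1.5,0],[0,2,0],[0,2,0],[0,2,0],[0,2,0],[0,2,0],[0,2,0],[0,2,0],[0,2,0],[0,2,0],[0,2,0],[0,2,0],[0,2,0],[0,2,0],[0,2,0],[0,1.5,0],[0,0.8,0],[0,0,0],[0,0,0]], turn=[[0.002,0.006,0.001],[0,0,0],[0,0,0],[0,0,0],[0,0,0],[0,0,0],[0,0,0],[0,0,0],[0,0,0],[0,0,0],[0,0,0],[0,0,0],[0,0,0],[0,0,0],[0,0,0],[0,0,0],[0,0,0],[0,0,0],[0,0,0],[0,0,0]], fingers=[1.5,1.5,1.5,1.5,1.5,1.5,1.5,1.5,1.5,1.5,1.5,1.5,1.5,1.5,1.5,1.5,1.5,1.5,1.5,1.5])

```text
t: 16.23
eef_pos: [0.4676, -0.1816, 0.2344]
eef_rot: [[0.987, -0.159, -0.018], [-0.159, -0.987, -0.007], [-0.017, 0.01, -1.0]]
contact_force: [0.7, 0.9, -2.2]
grip_width: 0.0233
```

```bash
python3 -c "
from h import *
go([.4918,-.1695,.15],-8.2)"
```

```text
t 16.23 pos [ 0.4676 -0.1816  0.2344] yaw -9.17 dp cm [ 2.34 -1.66  8.38] turn [ 0.0098  0.0167 -0.0168] F [ 0.7  0.9 -2.2] M [0.06 0.01 0.01] w 0.0233
```

Request:
carry_out(dp=[[0.5,-0.4,0.5],[0.5,-0.4,1],[0.5,-0.4,1],[0.5,-0.4,1],[0,0,1],[0,0,0.7],[0,0,0],[0,0,0]], turn=[[0.003,0.004,-0.004],[0.003,0.004,-0.004],[0.002,0.004,-0.004],[0.002,0.004,-0.004],[0,0,0],[0,0,0],[0,0,0],[0,0,0]], fingers=[1.5,1.5,1.5,1.5,1.5,1.5,1.5,1.5])

```text
t: 16.9
eef_pos: [0.4937, -0.1582, 0.1777]
eef_rot: [[0.992, -0.13, 0.002], [-0.13, -0.992, 0.006], [0.002, -0.006, -1.0]]
contact_force: [-0.4, -0.4, -1.4]
grip_width: 0.0234
```

```bash
python3 -c "
from h import *
go([.4918,-.1695,.13],-8.2)"
```

```text
t 16.9 pos [ 0.4937 -0.1582  0.1777] yaw -7.47 dp cm [-0.05  1.17  4.77] turn [-0.0059 -0.0017  0.0128] F [-0.4 -0.4 -1.4] M [-0.01  0.09  0.08] w 0.0234
```

Request:
carry_out(dp=[[0,0.5,1],[0,0.4,1],[0,0,1],[0,0,1],[0,0,0.6],[0,0,0],[0,0,0]], turn=[[-0.003,-0.001,0.006],[-0.003,-0.001,0.004],[0,0,0],[0,0,0],[0,0,0],[0,0,0],[0,0,0]], fingers=[1.5,1.5,1.5,1.5,1.5,1.5,1.5])

```text
t: 17.48
eef_pos: [0.493, -0.1692, 0.1282]
eef_rot: [[0.99, -0.142, 0.002], [-0.142, -0.99, -0.002], [0.002, 0.002, -1.0]]
contact_force: [0.4, -0.8, -1.7]
grip_width: 0.0233
```

```bash
python3 -c "
from h import *
go([.4918,-.1695,.11],-8.2)"
```

```text
t 17.48 pos [ 0.493  -0.1692  0.1282] yaw -8.17 dp cm [-0.12  0.05  1.82] turn [ 0.002  -0.0018  0.0005] F [ 0.4 -0.8 -1.7] M [ 0.02  0.03 -0.  ] w 0.0233
```

Request:
carry_out(dp=[[-0.12,0.04,0.5],[0,0,0.5],[0,0,0],[0,0,0]], turn=[[0.002,-0.002,0],[0,0,0],[0,0,0],[0,0,0]], fingers=[1.5,1.5,1.5,1.5])

```text
t: 17.82
eef_pos: [0.4922, -0.17, 0.1181]
eef_rot: [[0.99, -0.143, 0.001], [-0.143, -0.99, -0.0], [0.001, 0.0, -1.0]]
contact_force: [-0.4, 0.3, -1.8]
grip_width: 0.0235
```

```bash
python3 -c "
from h import *
go([.4918,-.1695,.07],-8.2)
t=get_image('top');s=get_image('scene')
def cr(im,u,v,w,h,k):return cv2.resize(im['color'][v:v+h,u:u+w,::-1],None,fx=k,fy=k,interpolation=cv2.INTER_CUBIC)
cv2.imwrite('pics/c3.png',np.hstack([cr(t,305,115,48,75,8),cr(s,195,170,50,75,8)]))
st=sense();p=st['eef_pos'];R=st['eef_rot'];
o=p+R@[-.0008,0,.0405]
for x in(.08,.105):
  P=o+R[:,0]*x-R[:,2]*.044
  a=proj(t,P);b=proj(s,P);print(x,(a-[305,115])*8,(b-[195,170])*8+[384,0])
"
```

```text
t 17.82 pos [ 0.4922 -0.17    0.1181] yaw -8.21 dp cm [-0.05 -0.05  4.81] turn [ 0.0001 -0.0013 -0.0003] F [-0.4  0.3 -1.8] M [-0.02  0.01 -0.01] w 0.0235
0.08 [271.8905463  265.54741711] [496.3014176  263.30908717]
0.105 [282.51740641 189.14634543] [446.04690852 288.66082587]
```

View pics/c3.png

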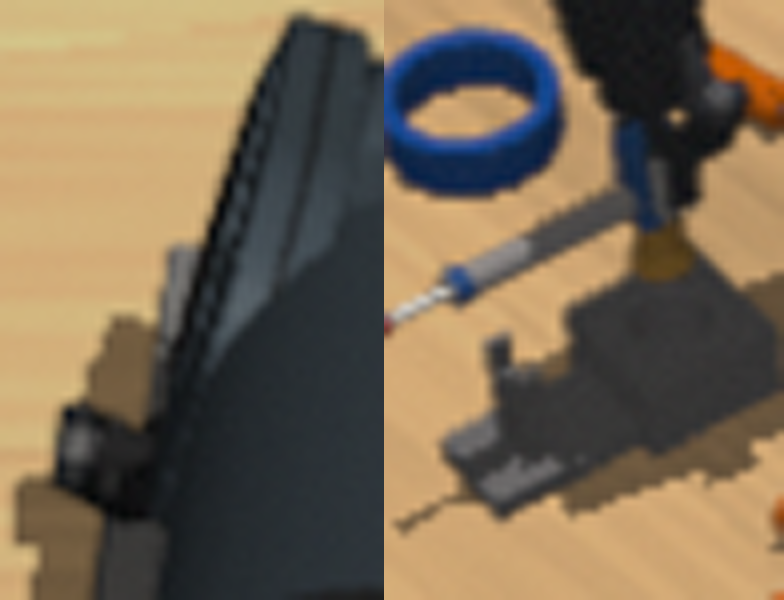

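The gauge is still straight in the grip: barrel end at (452,287) against a predicted (446,289). Descend to just above the well.

Request:
carry_out(dp=[[-0.04,-0.04,0.6],[0,0,0.8],[0,0,0.8],[0,0,0.6],[0,0,0],[0,0,0]], turn=[[0,-0.001,0],[0,0,0],[0,0,0],[0,0,0],[0,0,0],[0,0,0]], fingers=[1.5,1.5,1.5,1.5,1.5,1.5])

```text
t: 18.42
eef_pos: [0.4922, -0.1693, 0.0873]
eef_rot: [[0.99, -0.142, 0.001], [-0.142, -0.99, -0.0], [0.001, 0.0, -1.0]]
contact_force: [-0.3, 0.9, -1.3]
grip_width: 0.0234
```

```bash
python3 -c "
from h import *
go([.4918,-.1695,.0525],-8.2)"
```

```text
t 18.42 pos [ 0.4922 -0.1693  0.0873] yaw -8.18 dp cm [-0.04  0.03  3.48] turn [ 0.0001 -0.001   0.0003] F [-0.3  0.9 -1.3] M [ 0.04 -0.01 -0.01] w 0.0234
```

Request:
carry_out(dp=[[-0.03,0.02,0.5],[0,0,0.5],[0,0,0.5],[0,0,0.3],[0,0,0],[0,0,0]], turn=[[0,0,0],[0,0,0],[0,0,0],[0,0,0],[0,0,0],[0,0,0]], fingers=[1.5,1.5,1.5,1.5,1.5,1.5])

```text
t: 18.92
eef_pos: [0.4919, -0.1695, 0.0672]
eef_rot: [[0.99, -0.142, 0.001], [-0.142, -0.99, -0.0], [0.001, 0.0, -1.0]]
contact_force: [-0.1, -0.1, -1.2]
grip_width: 0.0234
```

```bash
python3 -c "
from h import *
go([.4918,-.1695,.0525],-8.2)"
```

```text
t 18.92 pos [ 0.4919 -0.1695  0.0672] yaw -8.18 dp cm [-0.01  0.    1.47] turn [ 0.0001 -0.0008  0.0003] F [-0.1 -0.1 -1.2] M [-0.06  0.07  0.03] w 0.0234
```

Request:
carry_out(dp=[[0,0,0.4],[0,0,0.4],[0,0,0.3],[0,0,0.2],[0,0,0],[0,0,0]], turn=[[0,0,0],[0,0,0],[0,0,0],[0,0,0],[0,0,0],[0,0,0]], fingers=[1.5,1.5,1.5,1.5,1.5,1.5])

```text
t: 19.42
eef_pos: [0.4922, -0.1696, 0.0531]
eef_rot: [[0.99, -0.142, 0.001], [-0.142, -0.99, -0.0], [0.001, 0.0, -1.0]]
contact_force: [-0.7, -0.1, -2.0]
grip_width: 0.0236
```

```bash
python3 -c "
from h import *
avgF(4)
go([.4918,-.1695,.0525],-8.2)"
```

```text
F [-0.39  0.28 -1.36] sd [0.16 0.3  0.32] z [-0.9 -1.2 -1.7 -1.6]
t 19.62 pos [ 0.4924 -0.1696  0.0534] yaw -8.19 dp cm [-0.06 -0.    0.09] turn [ 0.0002 -0.002   0.0002] F [-0.2 -0.2 -1.6] M [-0.03 -0.01 -0.02] w 0.0232
```

Request:
carry_out(dp=[[-0.05,0,0.12],[0,0,0.05],[0,0,0],[0,0,0],[0,0,0],[0,0,0],[0,0,0],[0,0,0],[0,0,0]], turn=[[0,-0.001,0],[0,0,0],[0,0,0],[0,0,0],[0,0,0],[0,0,0],[0,0,0],[0,0,0],[0,0,0]], fingers=[1.5,1.5,2.4,2.7,3.5,4.5,6,6,6])

```text
t: 20.37
eef_pos: [0.493, -0.17, 0.0531]
eef_rot: [[0.99, -0.142, 0.004], [-0.142, -0.99, -0.001], [0.004, 0.001, -1.0]]
contact_force: [-0.1, -0.1, -0.4]
grip_width: 0.0601
```

```bash
python3 -c "
from h import *
avgF(2)
go([.4918,-.1695,.2],-8.2)"
```

```text
F [-0.28  0.64  0.19] sd [0.28 0.13 0.02] z [0.2 0.2]
t 20.47 pos [ 0.493  -0.1699  0.0531] yaw -8.19 dp cm [ -0.06  -0.02 -14.69] turn [ 0.0006 -0.0041  0.0001] F [-0.6  0.8  0.2] M [-0.01 -0.02 -0.08] w 0.0597
```

Rise, then back away for a clear view from above.

Request:
carry_out(dp=[[0,0,-1],[0,0,-2],[0,0,-2],[0,0,-3],[0,0,-3],[0,0,-3],[0,0,-3],[0,3,-1],[0,3.5,0],[0,3.5,0],[0,3.5,0],[0,0,0],[0,0,0]], turn=[[0,0,0],[0,0,0],[0,0,0],[0,0,0],[0,0,0],[0,0,0],[0,0,0],[0,0,0],[0,0,0],[0,0,0],[0,0,0],[0,0,0],[0,0,0]], fingers=[6,6,6,6,6,6,6,6,6,6,6,6,6])

```text
t: 21.55
eef_pos: [0.4714, -0.3069, 0.2527]
eef_rot: [[0.991, -0.137, 0.009], [-0.137, -0.991, -0.004], [0.009, 0.002, -1.0]]
contact_force: [0.3, 1.6, -0.4]
grip_width: 0.06
```

```bash
python3 -c "
from h import *
go([.4918,-.1695,.2],-8.2)
t=get_image('top');s=get_image('scene')
def cr(im,u,v,w,h,k):return cv2.resize(im['color'][v:v+h,u:u+w,::-1],None,fx=k,fy=k,interpolation=cv2.INTER_CUBIC)
cv2.imwrite('pics/c4.png',np.hstack([cr(t,305,125,48,75,8),cr(s,190,170,52,75,8)]))
"
```

```text
t 21.55 pos [ 0.4714 -0.3069  0.2527] yaw -7.87 dp cm [  0.09 -13.9    5.24] turn [ 0.0023 -0.0091  0.0057] F [ 0.3  1.6 -0.4] M [ 0.04 -0.02  0.01] w 0.06
```

View pics/c4.png

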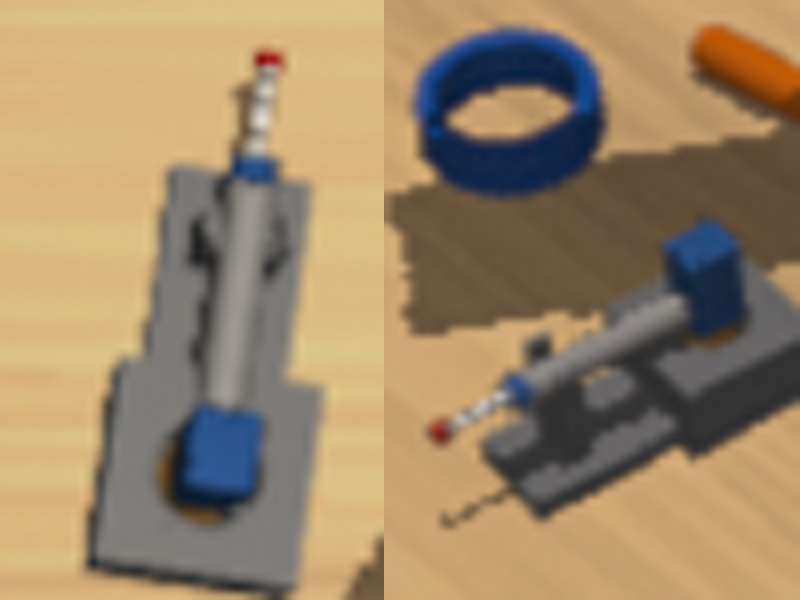

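The gauge is back in its stand with the block over the well at (220,450), the barrel in the notch at (240,240), and the rod out with its knob at (268,60). Its pose matches the start, so I'm handing in.

```bash
python3 -c "
from h import *
print(job_done())"
```

```text
the job is handed in; nothing more can be done
None
```

The gauge was pressed onto the valve stem, held until the rod came out, and put back in its stand with the rod still out. I handed the job in at about 21.6 s; `job_done()` gives no verdict.

- **Press:** The push was about 17.9 N on average. Counting the 1.9 N force baseline, single readings ran from about 16.6 to 19.1 N, so a few touched or just passed the 19 N edge. All stayed far below 24 N. I held it for about 1.5 s, and the picture then showed the rod out.
- **Side load:** The chuck rubbed lightly on the stem, with up to about 4 N of sideways force and a tilt under 0.2°. I corrected for it on the way down, but about 2.8 N was still there during the hold.
- **Final check:** In the last two camera crops the chuck is in the well, the barrel is in the notch and the rod is still out. The gripper was clear, and the things in those crops looked undisturbed. I did not take a last full picture of the whole table.

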